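# Open the bead case: press the snap tab, push the cover off the well

## Robot

A 7-joint arm with a two-finger parallel gripper is mounted at the origin on the work surface. World frame = base frame: x ahead of the robot, y to its left, z up, the work surface at z = 0. Lengths are in m, angles in rad, forces in N, time in s.
With the tool pointing down it reaches from about 0.35 to 0.775 m from the base axis. Payload 3.1 kg.
Tool frame: the origin (TCP) lies midway between the tips of the shut fingers; the grasp point (between the pads) lies 19 mm behind it; z points along the fingers, y is the direction in which the jaws open and shut (so a half turn about z gives the same grasp; the last joint's range is limited). The gripper opens to 85 mm and grips with 20 to 120 N. Pads are 22 mm wide; open, the fingers measure 114 mm over their backs; the gripper's body (76 mm by 85 mm) begins 54 mm behind the grasp point. The pads swing forward as they close: fully open they stand 13 mm farther back than shut.
Start: joints at [-1.156, 0.311, 0.014, 1.512, -0.004, 1.319, -0.027], TCP at [0.243, 0.494, 0.231] pointing down, gripper open.
Joint ranges: [-2.7, 2.7], [-0.3, 1.91], [-1.27, 1.3], [0.12, 2.57], [-1.44, 4.58], [0.2, 2.03], [-3.05, 3.05]. Speed limits (rad/s): [2.79, 2.79, 3.14, 3.14, 3.14, 3.14, 3.14].

## Interface

Orientations are given as a unit quaternion [w, x, y, z].
In Python, from workcell import env, snapshot gives the robot as it stands.
- The arm moves only by the tool servo_tool, never from a script. Its argument "targets" is a list that holds one entry, the list of rows, each a list of 7 numbers: the opening, from -1 (shut) to 1 (fully open), so that 0 is half open, then the shift along the world's x, y, z in mm, then the turn, a rotation vector about the world's x, y, z in degrees. In form: [[[gripper, tx, ty, tz, rx, ry, rz], ...]]. A call has 1 to 8 rows; each row is the pose to reach, as a shift and turn from the pose commanded when the call began; what a row does not reach only later rows make up. A row lasts 1/8 s, in which the tool goes at most 62.5 mm and 10.7 degrees, less where a joint would pass 70% of its speed; a pose out of reach is approached as far as the arm can. A call with a gripper value outside its range is refused whole. The fingers move at their own pace and stop on an object; "force" is the grip in N (left out, the last holds). Time passes only in rows, so rows that repeat a pose let the fingers close. It gives the time, the measured TCP pose, the force and the opening at its end, in the units of the state.
- env.state(): the state, without advancing time (a new reading comes with each control period).
- snapshot(name): name is "scene" or "top"; returns a dict with "pixels" (400x640x3 uint8, red, green, blue), "fov_y" (degrees; the focal length in pixels is half the picture's height over the tangent of half this angle, whatever the lens; pixels are square), "cx", "cy" (the principal point, pixels), "extrinsics" (4x4, takes a point from camera to world coordinates). Camera axes: x right, y up, looking along -z (the intrinsics and any distortion apply to the point x, -y, -z); pixel columns grow to the right and rows downward; lengths in m; the calibration is good to about 2 mm. A picture is of the moment at which its call begins. There is no depth.
- env.sign_off(): hands the job in, once; it reports no verdict.
The state is a dict: "time_s": time; "joint_pos": joint angles; "qvel": joint speeds; "joint_torque": joint torques, N m; "tcp_pos": TCP position; "ee_rot": TCP orientation; "force": force on the tool from outside, world axes, zero at the start; "torque": the same for the moment, N m; "gripper_width": finger opening in m.
Only numpy, scipy, OpenCV 4.12 (cv2) and the standard library are available. Lean on these libraries where they do the work, as an engineer would, in place of code of your own. Each camera call takes 0.05 s, during which the arm holds its last target. There are 200 camera calls.

## Task

Open the wooden bead case without picking anything up: press the steel snap tab beside it fully down so that its catch bar drops out of the way, then push the wooden cover along its rails onto the deck until the bead well is completely uncovered. Only press and push; the cover must stay lying flat on its rails and not be lifted. Leave the vase, the glue bottle and the jar standing where they are.

Things in the scene. Friction and masses are not known exactly. Their poses are not given: they have to be found in the camera images.
- case: Bead case: low wooden box fixed to the table, 270 mm long (its x), 110 mm wide (its y), at any yaw; origin at the centre of its underside, z up. Runners along its length carry the cover 45 mm above the table (deck height). Low rails along both long sides, 5 mm above deck height, inner faces at y = +-46.5 mm. The bead well is in its -x half, the flat deck in its +x half; the cover travels to +x.
- cover: Loose wooden cover, about 0.15 kg, 104 (x) by 90 (y) by 8 mm; origin at the centre of its underside, axes parallel to the case's. Starts on the runners over the well, origin at case x about -66 mm. A raised push ridge crosses its top; behind the ridge are 52 mm of flat cover top. Well completely uncovered once its origin is past case x = +30 mm; at the end stop it is at +76 mm.
- ridge (a point): Middle of the top edge of the ridge's upright rear face, which looks to the cover's -x: at cover x = 0, y = 0, 24 mm above the cover's underside. The ridge is 16 mm high above the cover's top and 86 mm long in y; its front side slopes down to cover x about +18 mm.
- tab_top (a point): Centre of the top of the snap tab's steel pad, 34 (case x) by 30 mm (case y), at case x = -4, y = +75 mm; 67 mm above the table when up, 57 mm when pressed; housing below 47 mm high. Its 10 mm wide catch bar crosses just ahead of the cover's front edge to case y = -20 mm: top 8 mm above deck height when up, 2 mm below it when pressed.
- tab (a joint): Travel of the snap tab straight down, in m: 0 fully up (cover blocked), 0.010 fully pressed (cover free). It moves with about 6 N and stays where it is left. Starts at 0 to 0.002.
- well (a point): Centre of the open-topped bead well's mouth at deck height (case x = -66, y = 0). The well spans case x -110 to -22 mm and y -35 to +35 mm.
- end_stop (a point): Middle of the face of the end stop, at deck height, case x = +128 mm, y = 0. The stop is 12 mm high; an equal back stop has its face at case x = -120 mm.
- vase: Bystander: painted vase, 125 mm high, 72 mm wide, origin at the centre of its underside.
- glue: Bystander: white glue bottle, 120 mm high, 48 mm wide, origin at the centre of its underside.
- jar: Bystander: amber glass jar with a steel lid, 75 mm high, 64 mm wide, origin at the centre of its underside.
Not all that is in view belongs to the job. What is meant by the cover is not green or purple, and is the smaller of those in its own colour.

How it is judged:
By the outcome, as a careful person would: the job done as asked, in the order asked, and still so for the second after the job is handed in, with the robot touching nothing.
It also fails if it takes over 35 s, if anything falls off the work surface, if the arm or the gripper's body presses on something with over 40 N, if the wrist force passes 120 N, or if a joint passes its speed limit or range.

## Working session

There is one attempt and no reset: what is moved stays moved. The work goes in short steps, Python scripts to look and compute and a tool call to move; the robot and the scene stay as the last step left them, time stands still between calls to the robot, and variables do not carry over. Pictures are saved under pics/ and viewed, about 8 in all and at most 12, crops included, and the job is handed in when it is done.

Besides the shell and the picture viewer there is one more tool, called after ">>>" as a command line: name --argument value ..., lists and objects as JSON in quotes. servo_tool: Moves the arm, as the interface text tells. Its arguments: {"type":"object","properties":{"targets":{"type":"array"},"force":{"type":"number"}},"required":["targets"]}

```bash
mkdir -p pics; ls
python3 - <<'E'
from workcell import env, snapshot
import cv2,json
s=env.state();print(s)
for n in("scene","top"):
    d=snapshot(n);print(n,{k:(v if k!="extrinsics" else v.tolist() if hasattr(v,'tolist') else v) for k,v in d.items() if k!="pixels"})
    cv2.imwrite(f"pics/{n}1.png",d["pixels"][:,:,::-1])
E
```

```text
pics
{'time_s': 0.0, 'joint_pos': array([-1.1556919 ,  0.31173721,  0.01399422,  1.51306972, -0.00436465,
        1.31921046, -0.02718499]), 'qvel': array([ 1.17768346e-03,  1.32074453e-04,  1.73638671e-03,  2.50361545e-04,
       -9.37360907e-05,  9.64892258e-04, -1.54160310e-03]), 'joint_torque': array([ 6.34677394e-05, -3.79912198e+01,  1.46085452e-01, -2.30594087e+01,
        1.22021660e-02,  1.33828836e-02,  2.70239400e-05]), 'tcp_pos': array([0.24227105, 0.49294177, 0.23020966]), 'ee_rot': array([-2.06113864e-04,  2.26373406e-01,  9.74039859e-01, -1.17948202e-03]), 'force': array([ 0.24898581, -0.08741107,  0.6137165 ]), 'torque': array([-0.03882055, -0.06788558, -0.02091812]), 'gripper_width': 0.08542461242912598}
scene {'fov_y': 55.15246125897322, 'cx': 313.5375016781444, 'cy': 202.67135781913944, 'extrinsics': [[0.8899342433068241, -0.32431909762262245, 0.32067766605605524, 0.8178973824837271], [0.45568929787146467, 0.661690863460388, -0.59540949355755, -0.5515815334890302], [-0.019086812078565808, 0.6760046775949812, 0.7366500997586191, 0.7470644026221094], [0.0, 0.0, 0.0, 1.0]]}
top {'fov_y': 49.25242935373924, 'cx': 323.9014171596964, 'cy': 198.83936162081824, 'extrinsics': [[0.026924385181381755, 0.9867387060914906, -0.16006812107192286, 0.3438905894757132], [-0.9996108719257463, 0.027744422384987654, 0.002889940202302531, -0.0056896686246592325], [0.007292613417292553, 0.15992802420906274, 0.9871017398739257, 1.2263915529599394], [0.0, 0.0, 0.0, 1.0]]}
```

View pics/scene1.png

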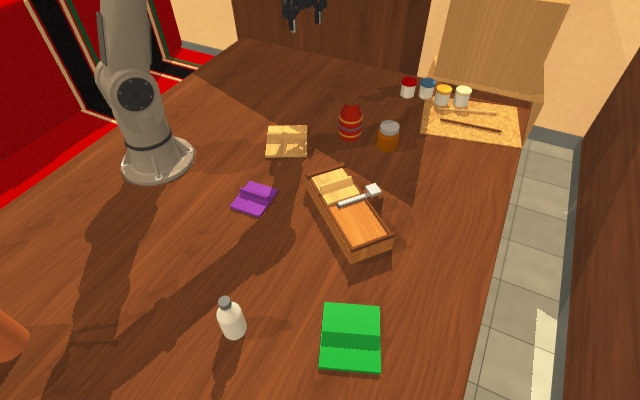

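View pics/top1.png

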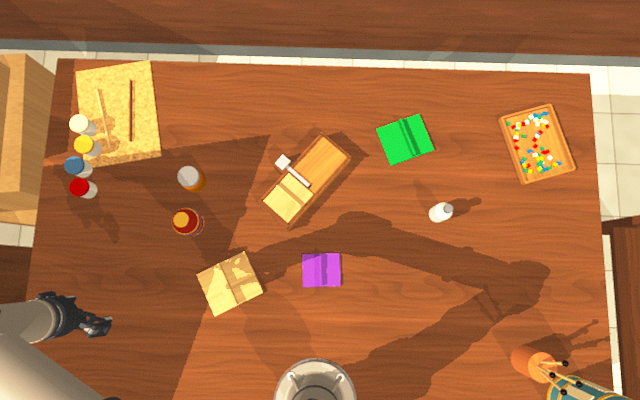

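The scene view shows the case around (350,215) with the light cover on its far-left end and the snap tab at (373,190). In the top view the case runs from (265,215) to (350,155), with the tab at (283,162). The vase and jar are well away from it. I'll enlarge both.

Run:
```python
import cv2
a=cv2.imread("pics/top1.png")[120:240,240:370];cv2.imwrite("pics/topc.png",cv2.resize(a,None,fx=5,fy=5,interpolation=2))
a=cv2.imread("pics/scene1.png")[155:270,295:405];cv2.imwrite("pics/scenec.png",cv2.resize(a,None,fx=5,fy=5,interpolation=2))
```

```text
(no output)
```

View pics/topc.png

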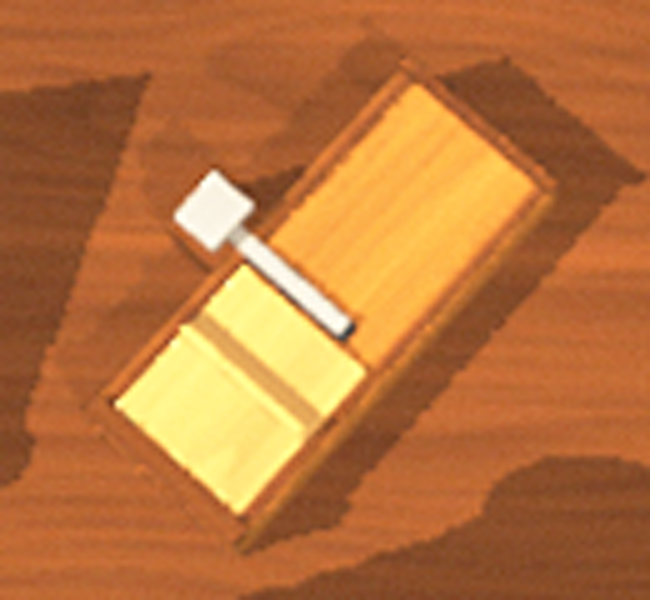

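View pics/scenec.png

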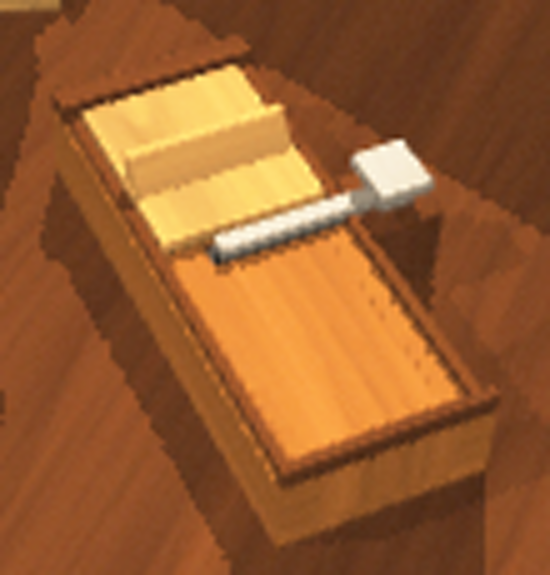

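Top crop: tab pad centre is at about (213,211), the cover's rear corners at (113,404) and (238,514), and its front corners at (245,265) and (367,372). Scene crop: tab pad centre is at about (393,172), the ridge's top edge runs (127,158)–(280,106), and the bar is up.

```bash
cat > h.py <<'E'
import numpy as np
def proj(d,P):
    E=np.array(d["extrinsics"]);c=(np.atleast_2d(P)-E[:3,3])@E[:3,:3]
    f=200/np.tan(np.radians(d["fov_y"]/2))
    return np.c_[d["cx"]+f*c[:,0]/-c[:,2], d["cy"]-f*c[:,1]/-c[:,2]]
def c2w(p,L):
    x,y,a=p[:3];L=np.atleast_2d(L)/1000
    return np.c_[x+L[:,0]*np.cos(a)-L[:,1]*np.sin(a),y+L[:,0]*np.sin(a)+L[:,1]*np.cos(a),L[:,2]]
E
python3 - <<'E'
from workcell import env,snapshot
from h import *
from scipy.optimize import least_squares
T,S=snapshot("top"),snapshot("scene")
# (crop px, local, coverflag)
t=[(213,211,-4,75,67,0),(113,404,-52,45,53,1),(238,514,-52,-45,53,1),(245,265,52,45,53,1),(367,372,52,-45,53,1),(407,62,135,55,57,0),(553,185,135,-55,57,0)]
s=[(393,172,-4,75,67,0),(82,113,-52,-45,53,1),(240,66,-52,45,53,1),(127,158,0,-43,69,1),(280,106,0,43,69,1),(165,248,52,-45,53,1),(325,192,52,45,53,1),(285,480,135,-55,57,0),(497,400,135,55,57,0)]
t,s=np.array(t,float),np.array(s,float)
def r(p):
    o=[]
    for d,m,u,v in((T,t,240,120),(S,s,295,155)):
        L=m[:,2:5].copy();L[:,0]+=m[:,5]*p[3]
        o.append(proj(d,c2w(p,L))-(np.c_[(m[:,0]+.5)/5-.5+u,(m[:,1]+.5)/5-.5+v]))
    return np.vstack(o).ravel()
b=min((least_squares(r,[.5,.05,a,-66],loss="soft_l1",x_scale=[.1,.1,1,50]) for a in np.arange(0,6.3,.8)),key=lambda q:q.cost)
print(b.x,np.degrees(b.x[2]));print(r(b.x).reshape(-1,2).round(1))
np.save("p.npy",b.x);cx=b.x[3]
for n,L in dict(tab=(-4,75,67),ridge=(cx,0,69),well=(-66,0,45),stop=(128,0,45)).items():print(n,(c2w(b.x,L)*1000).round(1))
R=env.state()
from scipy.spatial.transform import Rotation as Ro
q=R["ee_rot"];M=Ro.from_quat(np.r_[q[1:],q[0]]).as_matrix();print(M.round(3),R["tcp_pos"])
E
```

```text
[ 5.86773643e-01  4.69776871e-02  5.58439643e+00 -6.51101135e+01] 319.96234675712475
[[ 0.2 -0.3]
 [ 0.7 -0.3]
 [ 0.1 -0.4]
 [ 0.  -0.4]
 [ 0.  -0.4]
 [ 0.7 -1.3]
 [ 1.3 -0.4]
 [-0.3 -0.9]
 [ 0.  -0.2]
 [-0.6 -0.3]
 [-0.4 -1. ]
 [-0.3 -0.2]
 [-0.3 -0.4]
 [ 0.4  0.1]
 [-0.7 -1.1]
 [ 0.4 -1. ]]
tab [[632. 107.  67.]]
ridge [[536.9  88.9  69. ]]
well [[536.2  89.4  45. ]]
stop [[684.8 -35.4  45. ]]
[[-0.898  0.441 -0.001]
 [ 0.441  0.898 -0.001]
 [-0.    -0.001 -1.   ]] [0.24239448 0.49321525 0.23063191]
```

>>> servo_tool --targets '[[[-1,48,-48,0,0,0,-3],[-1,97,-96,0,0,0,-6],[-1,146,-145,0,0,0,-9],[-1,195,-193,0,0,0,-12],[-1,243,-241,0,0,0,-13.8],[-1,292,-290,0,0,0,-13.8],[-1,341,-338,0,0,0,-13.8],[-1,389,-387,0,0,0,-13.8]]]'

```text
time_s: 1.2
tcp_pos: [0.5984, 0.14, 0.2312]
ee_rot: [-0.0, 0.341, 0.94, 0.0]
force: [0.4, 0.3, 0.0]
gripper_width: 0.0001
```

>>> servo_tool --targets '[[[-1,0,0,-30,0,0,0],[-1,0,0,-70,0,0,0],[-1,0,0,-110,0,0,0],[-1,0,0,-135,0,0,0],[-1,0,0,-145,0,0,0],[-1,0,0,-145,0,0,0],[-1,0,0,-145,0,0,0]]]'

```text
time_s: 2.08
tcp_pos: [0.5984, 0.1414, 0.0878]
ee_rot: [0.001, 0.342, 0.94, 0.001]
force: [-0.3, -0.2, 0.3]
gripper_width: 0.0001
```

Run:
```python
from workcell import env,snapshot
import cv2
print(env.state()["force"],env.state()["tcp_pos"])
a=[snapshot("top")["pixels"][110:240,230:380],snapshot("scene")["pixels"][120:250,295:445]]
cv2.imwrite("pics/b.png",cv2.resize(cv2.vconcat(a)[:,:,::-1],None,fx=2.3,fy=2.3,interpolation=2))
```

```text
[-0.26946677 -0.2370933   0.32480603] [0.59842736 0.14140263 0.08779066]
```

View pics/b.png

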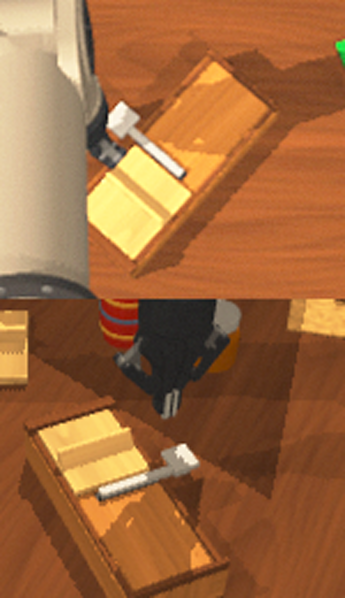

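The first move stopped short of its target and touched nothing. The fingertips are about 48 mm from the tab, and the vase and jar are still standing.

>>> servo_tool --targets '[[[-1,17,-17,0,0,0,0],[-1,34,-34,0,0,0,0],[-1,34,-34,0,0,0,0],[-1,34,-34,0,0,0,0]]]'

```text
time_s: 2.68
tcp_pos: [0.6307, 0.1085, 0.0866]
ee_rot: [-0.0, 0.341, 0.94, 0.001]
force: [-0.6, -0.6, 0.2]
gripper_width: -0.0
```

Run:
```python
from workcell import env,snapshot
import cv2
from h import *
print(env.state()["tcp_pos"])
a=[]
for n,v,u in(("top",110,230),("scene",120,295)):
    d=snapshot(n);im=d["pixels"].copy()[v:v+130,u:u+150]
    im=cv2.resize(im,None,fx=2.3,fy=2.3,interpolation=2)
    q=(proj(d,env.state()["tcp_pos"])[0]-[u,v])*2.3
    cv2.circle(im,tuple(int(i) for i in q),2,(0,255,0),-1);a.append(im)
cv2.imwrite("pics/c.png",cv2.hconcat(a)[:,:,::-1])
```

```text
[0.6307311  0.10848785 0.08661718]
```

View pics/c.png

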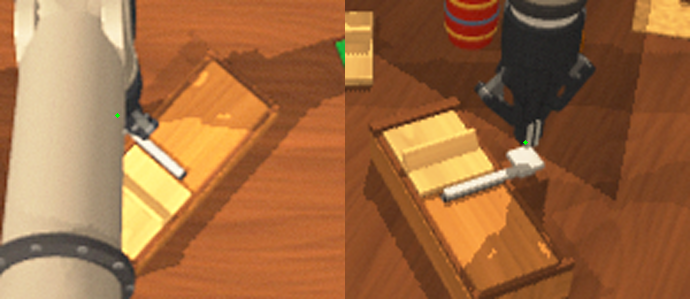

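The scene view shows the fingertips just above the pad; the projected TCP is at (525,143) and the pad is centred at about (525,160). I'll press down.

>>> servo_tool --targets '[[[-1,0,0,-10,0,0,0],[-1,0,0,-18,0,0,0],[-1,0,0,-22,0,0,0],[-1,0,0,-25,0,0,0],[-1,0,0,-27,0,0,0],[-1,0,0,-29,0,0,0],[-1,0,0,-29,0,0,0]]]'

```text
time_s: 3.65
tcp_pos: [0.6305, 0.1078, 0.0576]
ee_rot: [-0.001, 0.342, 0.94, 0.0]
force: [-2.0, 0.7, 4.7]
gripper_width: -0.0001
```

>>> servo_tool --targets '[[[-1,0,0,-1,0,0,0],[-1,0,0,-2,0,0,0],[-1,0,0,-2,0,0,0]]]'

```text
time_s: 4.03
tcp_pos: [0.6306, 0.1078, 0.0571]
ee_rot: [-0.001, 0.342, 0.94, 0.0]
force: [-4.9, 0.2, 11.5]
gripper_width: -0.0001
```

>>> servo_tool --targets '[[[-1,0,0,-1.5,0,0,0],[-1,0,0,-3,0,0,0],[-1,0,0,-3,0,0,0]]]'

```text
time_s: 4.4
tcp_pos: [0.6307, 0.1079, 0.057]
ee_rot: [-0.001, 0.342, 0.94, 0.001]
force: [-10.0, 0.1, 22.8]
gripper_width: 0.0002
```

The pad bottomed out at 57 mm with 23 N on it. Now I'll lift and move behind the ridge.

>>> servo_tool --targets '[[[-1,0,0,30,0,0,0],[-1,0,0,60,0,0,0],[-1,-30,-1,60,0,0,0],[-1,-70,-3,60,0,0,0],[-1,-111,-5,60,0,0,0],[-1,-111,-5,60,0,0,0],[-1,-111,-5,60,0,0,0]]]'

```text
time_s: 5.28
tcp_pos: [0.5212, 0.1023, 0.1125]
ee_rot: [0.001, 0.342, 0.94, 0.0]
force: [-0.4, 0.4, 0.1]
gripper_width: 0.0001
```

Run:
```python
from workcell import env,snapshot
import cv2
from h import *
t=env.state()["tcp_pos"];p=np.load("p.npy");print(t*1000)
d=snapshot("scene");u,v=285,120
im=cv2.resize(d["pixels"][v:v+150,u:u+150].copy(),None,fx=4,fy=4,interpolation=2)
for P,c in((t,(0,255,0)),([t[0],t[1],.053],(255,0,0)),(c2w(p,(p[3],0,69))[0],(0,0,255)),(c2w(p,(-4,75,57))[0],(255,0,255))):
    q=(proj(d,P)[0]-[u,v])*4+2;cv2.circle(im,tuple(int(i) for i in q),3,c,-1)
cv2.imwrite("pics/d.png",im[:,:,::-1])
a=p[2];r=t[:2]-p[:2];print("case xy",(r@[np.cos(a),np.sin(a)]*1000),(r@[-np.sin(a),np.cos(a)]*1000))
```

```text
[521.1829919  102.26909933 112.50215852]
case xy -85.78609782259942 0.13844513157126606
```

View pics/d.png

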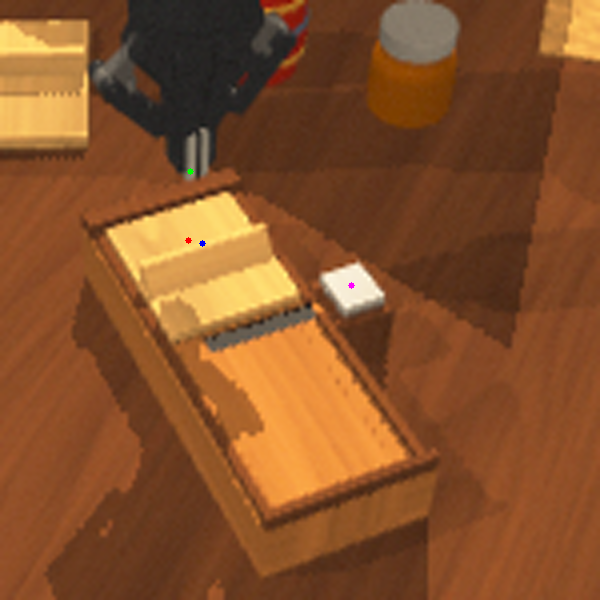

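The pad sits at its pressed position and the bar is down in its slot. The fingertips are 21 mm behind the ridge and centred. I'll lower and push.

>>> servo_tool --targets '[[[-1,0,0,-25,0,0,0],[-1,0,0,-45,0,0,0],[-1,0,0,-54,0,0,0],[-1,0,0,-54,0,0,0]]]'

```text
time_s: 5.82
tcp_pos: [0.5207, 0.102, 0.0578]
ee_rot: [-0.0, 0.342, 0.94, -0.0]
force: [-0.1, -0.6, 0.7]
gripper_width: 0.0
```

>>> servo_tool --targets '[[[-1,4,-3,0,0,0,0],[-1,7.7,-6.4,0,0,0,0],[-1,11.5,-9.6,0,0,0,0],[-1,15.3,-12.9,0,0,0,0],[-1,19.2,-16.1,0,0,0,0],[-1,23,-19.3,0,0,0,0],[-1,26.8,-22.5,0,0,0,0],[-1,30.6,-25.7,0,0,0,0]]]'

```text
time_s: 6.82
tcp_pos: [0.5511, 0.0763, 0.0583]
ee_rot: [-0.0, 0.342, 0.94, -0.0]
force: [-0.7, 0.9, 0.8]
gripper_width: -0.0
```

>>> servo_tool --targets '[[[-1,4.6,-3.9,0,0,0,0],[-1,9.2,-7.7,0,0,0,0],[-1,13.8,-11.6,0,0,0,0],[-1,18.4,-15.4,0,0,0,0],[-1,23,-19.3,0,0,0,0],[-1,27.6,-23.1,0,0,0,0],[-1,32.2,-27,0,0,0,0],[-1,36.8,-30.9,0,0,0,0]]]'

```text
time_s: 7.82
tcp_pos: [0.5879, 0.0453, 0.0583]
ee_rot: [-0.0, 0.342, 0.94, -0.0]
force: [-0.4, 0.4, 0.6]
gripper_width: -0.0
```

>>> servo_tool --targets '[[[-1,4.6,-3.9,0,0,0,0],[-1,9.2,-7.7,0,0,0,0],[-1,13.8,-11.6,0,0,0,0],[-1,18.4,-15.4,0,0,0,0],[-1,23,-19.3,0,0,0,0],[-1,27.6,-23.1,0,0,0,0],[-1,32.2,-27,0,0,0,0],[-1,36.8,-30.9,0,0,0,0]]]'

```text
time_s: 8.82
tcp_pos: [0.6247, 0.0145, 0.0583]
ee_rot: [0.0, 0.342, 0.94, 0.0]
force: [-1.4, 0.6, 0.6]
gripper_width: 0.0001
```

Run:
```python
from workcell import env,snapshot
import cv2
from h import *
t=env.state()["tcp_pos"];p=np.load("p.npy");a=p[2];r=t[:2]-p[:2]
print(t*1000,env.state()["force"],"case xy",(r@[np.cos(a),np.sin(a)]*1000),(r@[-np.sin(a),np.cos(a)]*1000))
u,v=285,120
cv2.imwrite("pics/e.png",cv2.resize(snapshot("scene")["pixels"][v:v+150,u:u+150],None,fx=4,fy=4,interpolation=2)[:,:,::-1])
```

```text
[624.74721128  14.46564952  58.29228108] [-1.42706104  0.59952545  0.64963538] case xy 49.98809171495349 -0.4638756531868564
```

View pics/e.png

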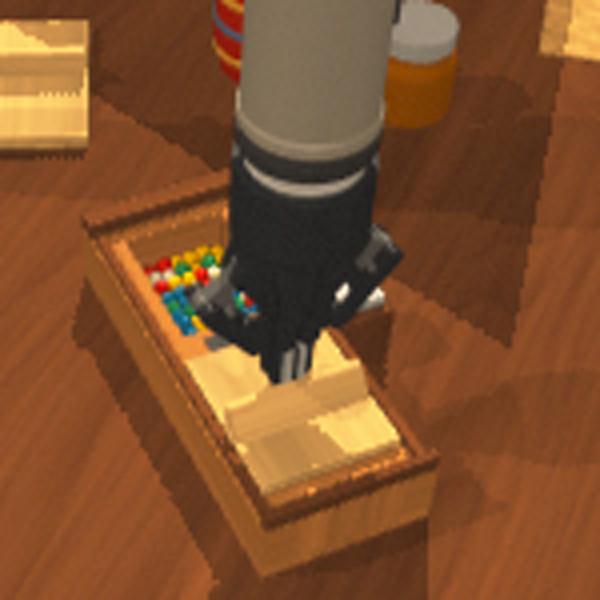

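The cover is flat near the end stop and the well is uncovered. I'll back off and lift clear.

>>> servo_tool --targets '[[[-1,-4,3,0,0,0,0],[-1,-8,6,0,0,0,0],[-1,-8,6,25,0,0,0],[-1,-8,6,60,0,0,0],[-1,-8,6,110,0,0,0],[-1,-8,6,160,0,0,0],[-1,-50,-20,170,0,0,0],[-1,-100,-50,170,0,0,0]]]'

```text
time_s: 9.88
tcp_pos: [0.5247, -0.0352, 0.2298]
ee_rot: [0.002, 0.341, 0.94, 0.001]
force: [0.5, -1.5, 0.2]
gripper_width: 0.0
```

>>> servo_tool --targets '[[[-1,-10,-40,0,0,0,0],[-1,-20,-80,0,0,0,0],[-1,-30,-130,0,0,0,0],[-1,-30,-180,0,0,0,0],[-1,-30,-180,0,0,0,0],[-1,-30,-180,0,0,0,0]]]'

```text
time_s: 10.62
tcp_pos: [0.4944, -0.2142, 0.2282]
ee_rot: [-0.0, 0.342, 0.94, 0.001]
force: [0.3, 0.6, -0.2]
gripper_width: -0.0002
```

Run:
```python
from workcell import env,snapshot
import cv2
from h import *
print(env.state()["tcp_pos"],env.state()["time_s"],env.state()["force"])
d=snapshot("scene");p=np.load("p.npy")
im=cv2.resize(d["pixels"][80:360,200:480],None,fx=2.1,fy=2.1,interpolation=2)
for x in(30,61,76):
    q=(proj(d,c2w(p,(x,0,69)))[0]-[200,80])*2.1;cv2.circle(im,tuple(int(i) for i in q),2,(0,0,255),-1)
cv2.imwrite("pics/f.png",im[:,:,::-1])
```

```text
[ 0.49440343 -0.21424683  0.22815751] 10.625 [ 0.3261804   0.60684943 -0.21803816]
```

View pics/f.png

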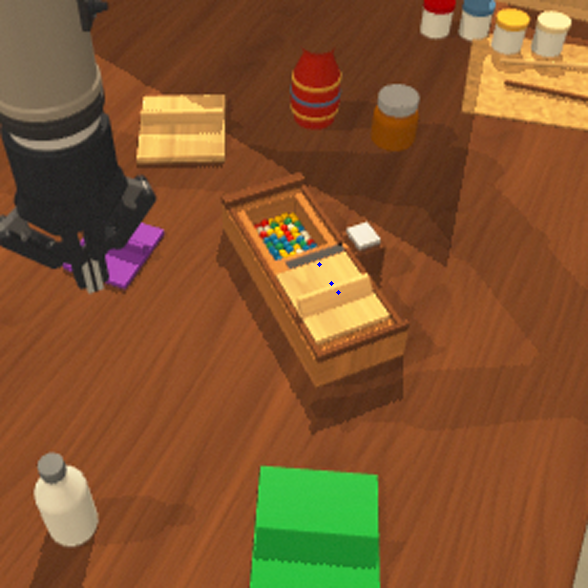

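The well is fully open. The ridge edge is at about (333,284), which puts the cover near case x = +61 mm. The pad is down and all three bystanders are standing.

```bash
python3 -c "
from workcell import env
print(env.sign_off())"
```

```text
the job is handed in; nothing more can be done
None
```

The bead case is open and the job is handed in, at about 10.6 s on the robot's clock.

- **Tab:** I pressed it with the shut fingers until it bottomed out at 57 mm, reading about 23 N upward. A picture before the push showed the catch bar down in its slot.
- **Cover:** I pushed it by the ridge along the rails with about 1–2 N, then backed off and lifted the gripper clear. In the last picture it lies flat with its origin near case x = +61 mm, past the +30 mm needed, and the well is fully uncovered.
- **Bystanders:** the vase, the glue bottle and the jar all look upright and unmoved in that picture.

One check disagreed along the way. The first approach stopped about 48 mm short of the tab, so the fingers came down beside it at z = 88 mm without touching anything, and I corrected from there. I measured no bystander positions after the job; I only looked at the picture.

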